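# Start the lid screw of a pressure filter holder

### The arm

A 7-joint arm with a two-finger parallel gripper is mounted at the origin on the work surface. World frame = base frame: x ahead of the robot, y to its left, z up, the work surface at z = 0. Lengths are in m, angles in rad, forces in N, time in s.
With the tool pointing down it reaches from about 0.35 to 0.9 m from the base axis. Payload 8.1 kg.
Tool frame: the origin (TCP) lies on the centre line of the jaws, within the pads' length; the fingertips stand arm.tips_ahead ahead of it and the grasp point (between the pads) lies 8 mm behind it (arm.tips_ahead is the distance from the TCP to the fingertips, in m); z points along the fingers, y is the direction in which the jaws open and shut (so a half turn about z gives the same grasp; the last joint's range is limited). The gripper opens to 92 mm and grips with 3 to 60 N. Pads are 19 mm wide; open, the fingers measure 130 mm over their backs; the gripper's body (75 mm by 190 mm) begins 47 mm behind the grasp point.
Start: joints at [1.19, 0.434, 0.025, 1.573, -0.012, 1.134, -0.075], TCP at [0.171, -0.601, 0.238] pointing down, gripper open.
Joint ranges: [-2.62, 2.62], [-0.44, 2.09], [-1.27, 1.32], [0.08, 2.57], [-1.32, 4.46], [0.12, 2], [-2.74, 2.74]. Speed limits (rad/s): [2.22, 2.22, 3.01, 3.01, 3.14, 3.14, 3.14].

### API

Orientations are given as a rotation vector (axis times angle).
In Python, from cell import arm gives the robot as it stands. The module is installed in compiled form; this text tells all that it offers.
- The arm moves only by the tool jog_arm, never from a script. Its argument "moves" is a list of rows, each an object with "twist": the turn, a rotation vector about the tool's x, y, z in units of 10 degrees (1.0 is 10 degrees), a list of three; "xyz": the shift along the tool's x, y, z in units of 60 mm (1.0 is 60 mm), a list of three; "grip": the closure, from -1 (fully open) to 1 (shut). A call has 1 to 5 rows; each row is the pose to reach, as a shift and turn from the pose commanded when the call began, along the tool's axes at that moment; what a row does not reach only later rows make up. A row lasts 1/8 s, in which the tool goes at most 62.5 mm and 10.7 degrees, less where a joint would pass 70% of its speed; a pose out of reach is approached as far as the arm can. A call with a gripper value outside its range is refused whole. The fingers move at their own pace and stop on an object; "force" is the grip in N (left out, the last holds). Time passes only in rows, so rows that repeat a pose let the fingers close. It gives the time, the measured TCP pose, the force and the opening at its end, in the units of the state.
- arm.observe(): the state, without advancing time (a new reading comes with each control period).
- arm.get_image(name): name is "scene" or "top" or "wrist"; returns the picture (420x560x3 uint8, blue, green, red); there is no depth.
- arm.camera_params(name): a dict with "mtx" (3x3 intrinsics, pixels), "T" (4x4, takes a point from camera to world coordinates); the wrist camera has in their place "T_tool_cam" (4x4, takes a point from camera to tool coordinates, whose origin is the TCP and whose axes are the flange's). Camera axes: x right, y down, z forward; pixel columns grow to the right and rows downward; lengths in m; the calibration is good to about 2 mm. The wrist camera is an equidistant fisheye: a pixel r from the principal point sees the ray r / f radians off the axis. A picture is of the moment at which its call begins: read the wrist's pose just before it. camera_params takes no time and is no camera call.
- arm.sign_off(): hands the job in, once; it reports no verdict.
The state is a dict: "clock": time; "joints": joint angles; "dq": joint speeds; "joint_efforts": joint torques, N m; "position": TCP position; "ee_rot": TCP orientation; "force": force on the tool from outside, world axes, zero at the start; "ft_torque": the same for the moment, N m; "width": opening from 0.0 (shut) to 1.0 (fully open).
Only numpy, scipy, OpenCV 4.12 (cv2) and the standard library are available. Lean on these libraries where they do the work, as an engineer would, in place of code of your own. Each camera call takes 0.05 s, during which the arm holds its last target. There are 200 camera calls.

### The job

Close up the steel filter holder: by the orange grip on its black handwheel, turn the lid screw backward (anticlockwise seen from above) until you feel it drop off the start of the thread, then turn it forward (clockwise) one full turn from the drop, so that it is started but not run down. Finish with the fingers still closed on the orange grip and the screw standing still: do not let go. Leave the other things on the bench where they are.

Things in the scene. Friction and masses are not known exactly. Their poses are not given: they have to be found in the camera images.
- filter_holder: Fixed to the bench: an upright steel pot 132 mm across, with aluminium lid (top at 104 mm) and, mid-lid, a brass threaded boss (44 mm across, top at 126 mm) in which the captive lid screw stands upright. A steel outlet pipe sticks out along its own +x to 100 mm from the axis, 45 mm up. Origin on the screw's axis at bench level, z up.
- wheel_hub (a point): Centre of the top of the low aluminium hub of the black handwheel, on the screw's axis; goes up and down with the screw. The wheel, fixed to the screw, is 112 mm across and 10 mm thick; its top face lies 5 mm below this point, about 152 mm above the bench at the start. A white stripe on it lies opposite the orange grip.
- grip_mid (a point): Middle of the orange grip, an upright round sleeve 20 mm across, 36 mm long, its axis 40 mm from the screw's. Free, it is about 32 mm above the wheel's top face; its steel pin ends about 34 mm above this point. It floats 13 mm up or down on the pin against a weak centring spring (0.25 N per mm), so the hand can stay at one height as the wheel climbs or drops.
- grip: The orange grip itself, origin at its middle. It spins freely on its pin, so a hand closed on it can go round the screw's axis in a 40 mm circle without turning itself. Turning the screw takes about 1 N at the grip. Screw, wheel and grip weigh 0.4 to 0.7 kg together.
- screw_lift (a joint): Screw height (m, up +); right-hand thread, 5 mm a turn. Starts at +3 to +4.5 mm, resting on the thread, not engaged. Turned backward it climbs to +5 mm and, 0.14 to 0.37 turn from the start, drops to 0: a tug of about 1 N. Forward from there it goes down to -5 mm after a turn; the seat is at -7 mm, do not reach it. Turned forward before the drop it binds; pulling it up does not help.
- reagent_bottle: amber glass bottle with blue cap, 66 mm across, 150 mm tall, standing; origin at its underside's centre. A bystander.
- beaker: clear beaker, 68 mm across the rim, 85 mm tall; origin at its underside's centre. A bystander.
- dish: flat round lidded dish, 92 mm across, 15 mm tall; origin at its underside's centre. A bystander.
- tip_box: blue box with clear lid, 122 x 87 x 67 mm; origin at its underside's centre. A bystander.
- spatula_tool: steel lab spatula lying flat, a 4 mm thick bar 190 mm long and 16 mm wide at most; origin at its underside's middle. A bystander.
- timer: white bench timer, 65 x 65 x 22 mm, with red buttons; origin at its underside's centre. A bystander.

How it is judged:
By the outcome, as a careful person would: the job done as asked, in the order asked, and still so for the second after the job is handed in, while the arm keeps its last pose, push and grip.
It also fails if it takes over 54 s, if anything falls off the work surface, if the arm or the gripper's body presses on something with over 40 N, if the wrist force passes 120 N, or if a joint passes its speed limit or range.

## Working session

There is one attempt and no reset: what is moved stays moved. The work goes in short steps, Python scripts to look and compute and a tool call to move; the robot and the scene stay as the last step left them, time stands still between calls to the robot, and variables do not carry over. Pictures are saved under pics/ and viewed, about 8 in all and at most 12, crops included, and the job is handed in when it is done.

Besides the shell and the picture viewer there is one more tool, called after "Emit:" as name(argument=value, ...) on one line, values as JSON. jog_arm: Moves the arm, as the interface text tells. Its arguments: {"type":"object","properties":{"moves":{"type":"array","items":{"type":"object","properties":{"twist":{"type":"array","items":{"type":"number"}},"xyz":{"type":"array","items":{"type":"number"}},"grip":{"type":"number"}}}},"force":{"type":"number"}},"required":["moves"]}

```bash
mkdir -p pics; python3 - <<'E'
from cell import arm
import cv2, numpy as np
s=arm.observe(); print({k:np.round(v,3).tolist() for k,v in s.items()}, arm.tips_ahead)
for n in("scene","top","wrist"):
    p=arm.camera_params(n); print(n,{k:np.round(v,4).tolist() for k,v in p.items()})
    im=arm.get_image(n); cv2.imwrite(f"pics/{n}0.png",im)
    h=cv2.cvtColor(im,cv2.COLOR_BGR2HSV); m=cv2.inRange(h,(5,150,120),(20,255,255))
    c,l,st,ce=cv2.connectedComponentsWithStats(m)
    for i in range(1,c):
        if st[i,4]>20: print(st[i].tolist(),ce[i].round(1))
a=cv2.imread("pics/scene0.png");b=cv2.imread("pics/top0.png")
E
```

```text
{'clock': 0.0, 'joints': [1.19, 0.435, 0.025, 1.574, -0.012, 1.134, -0.075], 'dq': [0.001, 0.0, -0.0, -0.0, 0.001, 0.001, 0.001], 'joint_efforts': [-0.0, -66.785, 0.985, -31.446, -0.06, 0.043, 0.0], 'position': [0.171, -0.601, 0.237], 'ee_rot': [-3.11, -0.435, 0.001], 'force': [-0.042, 0.012, 0.873], 'ft_torque': [0.005, 0.007, 0.015], 'width': 0.996} 0.011
scene {'mtx': [[533.4348, 0.0, 265.2248], [0.0, 533.4348, 207.7122], [0.0, 0.0, 1.0]], 'T': [[0.5613, 0.5046, -0.656, 1.3132], [0.8276, -0.3339, 0.4513, -0.5825], [0.0087, -0.7962, -0.605, 0.8789], [0.0, 0.0, 0.0, 1.0]]}
top {'mtx': [[485.1396, 0.0, 277.465], [0.0, 485.1396, 209.6007], [0.0, 0.0, 1.0]], 'T': [[0.0175, -0.9934, 0.1131, 0.3792], [-0.9998, -0.0184, -0.0074, -0.0261], [0.0094, -0.1129, -0.9936, 1.2111], [0.0, 0.0, 0.0, 1.0]]}
wrist {'mtx': [[325.1923, 0.0, 280.8275], [0.0, 325.1923, 206.6227], [0.0, 0.0, 1.0]], 'T_tool_cam': [[0.0005, -0.9593, -0.2825, 0.0764], [1.0, 0.0004, 0.0003, -0.0005], [-0.0002, -0.2825, 0.9593, -0.1455], [0.0, 0.0, 0.0, 1.0]]}
```

View pics/scene0.png

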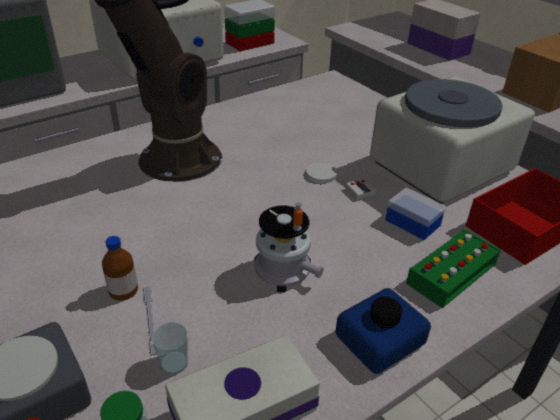

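View pics/top0.png

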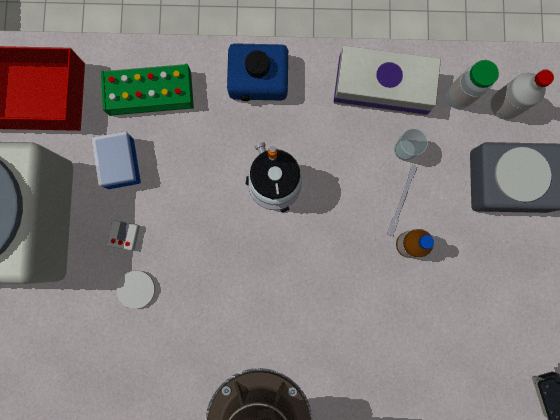

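The scene view shows the wheel at about (284,221) with the orange grip at (297,217). In the top view the hub is at about (275,174), the grip at (272,153) and the white stripe at (277,188). The bystanders are well clear of the holder.

```bash
cat > h.py <<'E'
import cv2, numpy as np
from cell import arm
from scipy.spatial.transform import Rotation as R
def ray(n,u,v):
    p=arm.camera_params(n);T=p["T"];d=T[:3,:3]@np.linalg.solve(p["mtx"],[u,v,1]);return T[:3,3],d/np.linalg.norm(d)
def onz(n,u,v,z):
    o,d=ray(n,u,v);return o+d*(z-o[2])/d[2]
def tri(a,b):
    (o1,d1),(o2,d2)=ray(*a),ray(*b)
    t=np.linalg.lstsq(np.c_[d1,-d2],o2-o1,rcond=None)[0];p,q=o1+t[0]*d1,o2+t[1]*d2
    return (p+q)/2,np.linalg.norm(p-q)
def mask(im,lo,hi,box):
    m=cv2.inRange(cv2.cvtColor(im,cv2.COLOR_BGR2HSV),lo,hi);k=np.zeros_like(m);x0,y0,x1,y1=box;k[y0:y1,x0:x1]=1;return m*k
E
python3 - <<'E'
from h import *
B={"scene":(255,195,320,260),"top":(240,135,310,215)};c={};hub={}
for n,b in B.items():
    im=cv2.imread(f"pics/{n}0.png")
    for nm,lo,hi in(("or",(4,120,90),(18,255,255)),("light",(0,0,150),(180,70,255)),("dark",(0,0,0),(180,255,45))):
        m=mask(im,lo,hi,b);k,l,st,ce=cv2.connectedComponentsWithStats(m)
        for i in range(1,k):
            if st[i,4]>12:
                print(n,nm,st[i].tolist(),ce[i].round(1))
                if nm=="dark" and st[i,4]>200:
                    ct=cv2.findContours((l==i).astype('uint8'),0,2)[0][0];print(cv2.fitEllipse(cv2.convexHull(ct)))
    x0,y0,x1,y1=b
    cv2.imwrite(f"pics/{n}c.png",cv2.resize(im[y0:y1,x0:x1],None,fx=6,fy=6,interpolation=2))
a,b=[cv2.imread(f"pics/{n}c.png") for n in B]
H=max(a.shape[0],b.shape[0]);f=lambda i:cv2.copyMakeBorder(i,0,H-i.shape[0],0,0,0)
o=np.hstack([f(a),f(b)]);print(o.shape);cv2.imwrite("pics/cc.png",cv2.resize(o,None,fx=.98,fy=.98))
E
```

```text
scene or [296, 209, 7, 5, 24] [299.4 211.4]
scene light [295, 238, 15, 14, 37] [303.  245.9]
scene dark [259, 206, 50, 33, 977] [280.8 223.7]
((283.6708984375, 223.95391845703125), (36.51631164550781, 52.213809967041016), 94.33299255371094)
scene dark [270, 245, 5, 5, 22] [272.  246.7]
scene dark [291, 245, 4, 5, 17] [292.5 247.4]
top or [268, 149, 9, 8, 38] [271.5 152.7]
top light [240, 135, 70, 80, 2280] [266.7 165.6]
top light [268, 167, 14, 13, 142] [274.5 172.8]
top light [276, 184, 3, 10, 15] [276.7 188.2]
top light [295, 213, 15, 2, 19] [300.8 213.8]
top dark [250, 150, 50, 49, 1618] [274.7 174.5]
((274.6226501464844, 173.78855895996094), (48.684322357177734, 49.44465637207031), 97.8111801147461)
top dark [281, 207, 8, 5, 27] [284.5 209.1]
(480, 810, 3)
```

View pics/cc.png

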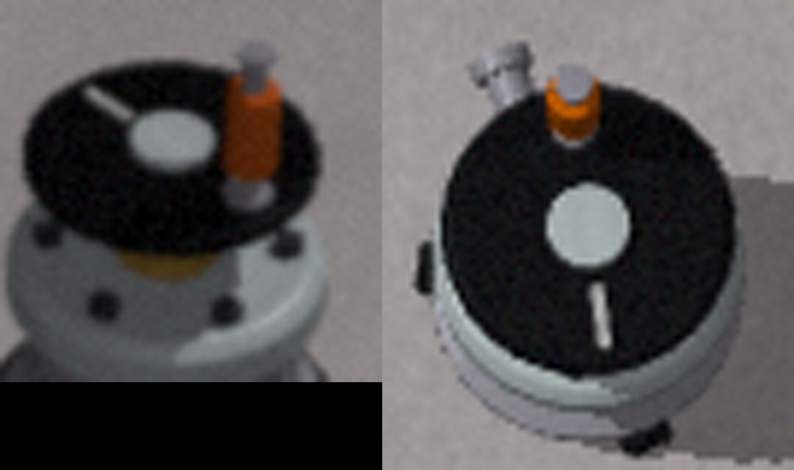

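The crop gives scene hub (283.9,218.2), grip middle (297.4,216.3), pin top (298.4,202.6). In the top view the hub is at (274.5,172.8) and the pin top at (272.5,148.7).

```bash
python3 - <<'E'
from h import *
hub,e=tri(("scene",283.7,218.1),("top",274.5,172.8));print("hub",hub,e)
pin,e=tri(("scene",298.2,203),("top",272.4,148.7));print("pin",pin,e)
g=onz("scene",297.4,216.3,hub[2]+.027);print("grip scene@z",g)
g2=onz("top",271.5,153,hub[2]+.027);print("grip top",g2)
st=onz("top",276.7,188.2,hub[2]-.005);print("stripe",st,"wheel",onz("top",274.6,173.8,hub[2]-.005))
for q in(pin,g,g2,2*hub-st): d=q-hub;print(np.hypot(*d[:2]),np.degrees(np.arctan2(d[1],d[0])))
s=arm.observe();M=R.from_rotvec(s["ee_rot"]).as_matrix();print(M.round(3))
E
```

```text
hub [ 0.58058617 -0.02723721  0.15329298] 0.0029839725976833842
pin [ 0.61988916 -0.02142111  0.21663944] 0.0018151778707622462
grip scene@z [ 0.61828997 -0.02137483  0.18029298]
grip top [ 0.61967611 -0.01869597  0.18029298]
stripe [ 0.54782105 -0.03148766  0.14829298] wheel [ 0.58011439 -0.0262471   0.14829298]
0.03973099589065854 8.41759692980039
0.03815683621941134 8.837870206282116
0.040012194943085014 12.325535661026676
0.033039666352822274 7.391411573490199
[[ 0.962  0.274 -0.   ]
 [ 0.274 -0.962  0.001]
 [-0.    -0.001 -1.   ]]
```

Hub is at about (0.580,-0.027,0.155) and the grip at (0.620,-0.021,0.183). Radius is 40 mm, angle about 8°, and the pin top at 0.217 matches the text. I'll move to a hover above the grip.

Emit:
jog_arm(moves=[{"xyz": [0.4,-0.3,-0.7],"grip": -1},{"xyz": [1.2,-0.88,-0.7]},{"xyz": [2.0,-1.47,-0.7]},{"xyz": [2.8,-2.06,-0.7]},{"xyz": [3.6,-2.65,-0.7]}])

```text
invalid input at $.moves[0]: expected keys twist, xyz, grip
```

Emit:
jog_arm(moves=[{"xyz": [0.8,-0.59,0]},{"xyz": [1.6,-1.18,0]},{"xyz": [2.4,-1.77,0]},{"xyz": [3.2,-2.35,0]},{"xyz": [3.9,-2.87,0]}])

```text
invalid input at $.moves[0]: expected keys twist, xyz, grip
```

Emit:
jog_arm(moves=[{"xyz": [0.8,-0.59,0],"twist": [0,0,0.5]},{"xyz": [1.6,-1.18,0],"twist": [0,0,1.0]},{"xyz": [2.35,-1.73,0],"twist": [0,0,1.59]},{"xyz": [2.35,-1.73,0],"twist": [0,0,1.59]}])

```text
invalid input at $.moves[0]: expected keys twist, xyz, grip
```

```bash
cat >> h.py <<'E'
def wray(u,v,s):
    p=arm.camera_params("wrist");K=p["mtx"];x,y=(u-K[0,2])/K[0,0],(v-K[1,2])/K[1,1];r=np.hypot(x,y)
    T=np.eye(4);T[:3,:3]=R.from_rotvec(s["ee_rot"]).as_matrix();T[:3,3]=s["position"];T=T@p["T_tool_cam"]
    d=T[:3,:3]@np.array([np.sin(r)*x/r,np.sin(r)*y/r,np.cos(r)]);return T[:3,3],d
def wz(u,v,s,z):
    o,d=wray(u,v,s);return o+d*(z-o[2])/d[2]
E
python3 - <<'E'
from h import *
s=arm.observe();print({k:np.round(v,4).tolist() for k,v in s.items()});im=arm.get_image("wrist");cv2.imwrite("pics/w1.png",im)
print(R.from_rotvec(s["ee_rot"]).as_matrix().round(3))
m=mask(im,(4,120,90),(18,255,255),(0,0,560,420));k,l,st,ce=cv2.connectedComponentsWithStats(m)
print([(st[i].tolist(),ce[i].round(1)) for i in range(1,k) if st[i,4]>30])
E
```

```text
{'clock': 0.15, 'joints': [1.1904, 0.435, 0.025, 1.5738, -0.0116, 1.134, -0.0751], 'dq': [-0.0006, -0.0036, 0.0009, -0.003, -0.001, 0.0008, -0.0], 'joint_efforts': [0.0022, -66.8268, 0.9865, -31.4699, -0.0604, 0.0395, 0.0001], 'position': [0.1712, -0.6007, 0.2372], 'ee_rot': [-3.1103, -0.4347, 0.0004], 'force': [-0.6827, -0.1134, 0.2301], 'ft_torque': [-0.0029, -0.0005, 0.0079], 'width': 0.9989}
[[ 0.962  0.274 -0.   ]
 [ 0.274 -0.962  0.001]
 [-0.    -0.001 -1.   ]]
[]
```

View pics/w1.png

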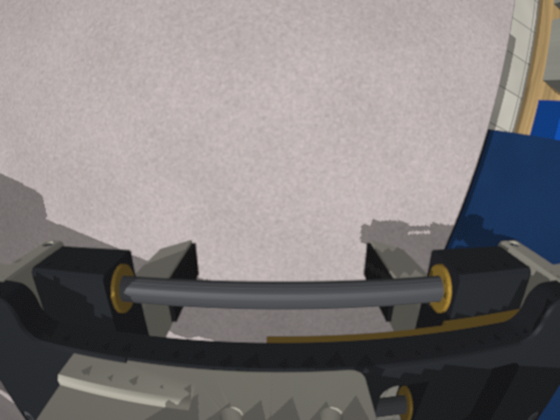

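All rows need all three keys, and nothing moved. The picture shows only empty bench, with the fingers at about (180,270) and (380,270).

Emit:
jog_arm(moves=[{"twist": [0,0,0],"xyz": [0.4,-0.3,-0.7],"grip": -1},{"twist": [0,0,0],"xyz": [1.2,-0.88,-0.7],"grip": -1},{"twist": [0,0,0],"xyz": [2.0,-1.47,-0.7],"grip": -1},{"twist": [0,0,0],"xyz": [2.8,-2.06,-0.7],"grip": -1},{"twist": [0,0,0],"xyz": [3.6,-2.65,-0.7],"grip": -1}])

```text
clock: 0.82
position: [0.3364, -0.3872, 0.2798]
ee_rot: [3.111, 0.435, 0.0]
force: [1.0, -0.3, -0.7]
width: 1.0
```

Emit:
jog_arm(moves=[{"twist": [0,0,0],"xyz": [0.8,-0.59,0],"grip": -1},{"twist": [0,0,0],"xyz": [1.6,-1.18,0],"grip": -1},{"twist": [0,0,0],"xyz": [2.4,-1.77,0],"grip": -1},{"twist": [0,0,0],"xyz": [3.2,-2.35,0],"grip": -1},{"twist": [0,0,0],"xyz": [3.9,-2.87,0],"grip": -1}])

```text
clock: 1.45
position: [0.5144, -0.1572, 0.2798]
ee_rot: [-3.111, -0.436, -0.0]
force: [0.1, -0.5, -0.7]
width: 0.999
```

Emit:
jog_arm(moves=[{"xyz": [0.8,-0.59,0],"twist": [0,0,0.5],"grip": -1},{"xyz": [1.6,-1.18,0],"twist": [0,0,1.0],"grip": -1},{"xyz": [2.35,-1.73,0],"twist": [0,0,1.59],"grip": -1},{"xyz": [2.35,-1.73,0],"twist": [0,0,1.59],"grip": -1}])

```text
clock: 1.95
position: [0.6218, -0.0149, 0.2789]
ee_rot: [-3.139, -0.01, 0.001]
force: [-0.8, -1.0, -1.1]
width: 0.999
```

```bash
python3 - <<'E'
from h import *
s=arm.observe();print({k:np.round(v,4).tolist() for k,v in s.items()});im=arm.get_image("wrist");cv2.imwrite("pics/w2.png",im)
print(R.from_rotvec(s["ee_rot"]).as_matrix().round(3))
m=mask(im,(4,120,90),(18,255,255),(0,0,560,420));k,l,st,ce=cv2.connectedComponentsWithStats(m)
print([(st[i].tolist(),ce[i].round(1)) for i in range(1,k) if st[i,4]>30])
E
```

```text
{'clock': 1.95, 'joints': [0.1139, 0.4191, -0.2551, 1.5028, 0.1059, 1.2336, -1.7195], 'dq': [0.0608, -0.0327, 0.0505, 0.047, 0.0203, 0.0078, 0.0826], 'joint_efforts': [-2.0503, -64.8943, -3.8074, -33.9275, -0.1962, -0.3121, -1.5284], 'position': [0.6218, -0.0149, 0.2789], 'ee_rot': [-3.1387, -0.01, 0.0007], 'force': [-0.7566, -0.9576, -1.1354], 'ft_torque': [-0.0332, 0.0753, -0.0713], 'width': 0.9989}
[[ 1.     0.006 -0.   ]
 [ 0.006 -1.     0.003]
 [-0.    -0.003 -1.   ]]
[([92, 39, 12, 11, 36], array([96.3, 43.8])), ([277, 201, 28, 30, 547], array([289.5, 213.7]))]
```

View pics/w2.png

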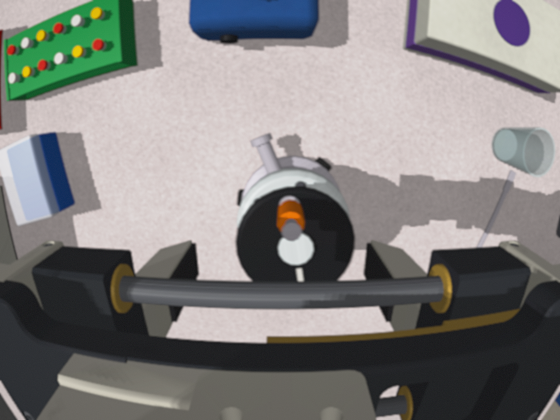

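The wrist view shows the pin top at (291.5,231), grip at (289.5,214), hub at (296,249) and stripe at (299,274).

```bash
python3 - <<'E'
from h import *
for i in range(2):
    s=arm.observe();im=arm.get_image("wrist")
print(s["clock"],s["position"],s["ee_rot"],s["dq"].max() if hasattr(s["dq"],"max") else max(s["dq"]))
cv2.imwrite("pics/w3.png",im)
h=cv2.cvtColor(im,cv2.COLOR_BGR2HSV)
for nm,lo,hi in(("or",(4,120,90),(18,255,255)),("light",(0,0,140),(180,70,255)),("dark",(0,0,0),(180,255,40))):
    m=mask(im,lo,hi,(225,190,365,285));k,l,st,ce=cv2.connectedComponentsWithStats(m)
    for i in range(1,k):
        if st[i,4]>20:print(nm,st[i].tolist(),ce[i].round(1))
for n,u,v,z in(("pin",291.5,231,.2175),("hub",296,248.5,.156),("or",289.5,213.5,.183),("stripe",299,274,.151)):
    print(n,wz(u,v,s,z))
def tri2(a,b):
    (o1,d1),(o2,d2)=a,b;t=np.linalg.lstsq(np.c_[d1,-d2],o2-o1,rcond=None)[0];p,q=o1+t[0]*d1,o2+t[1]*d2;return (p+q)/2,np.linalg.norm(p-q)
print(tri2(wray(291.5,231,s),ray("scene",298.2,203)),tri2(wray(296,248.5,s),ray("scene",283.7,218.1)))
print("top",onz("top",272.4,148.7,.2175),onz("top",274.5,172.8,.156),"scene",onz("scene",298.2,203,.2175),onz("scene",283.7,218.1,.156))
E
```

```text
2.05 [ 0.6202836  -0.0204351   0.27909933] [ 3.14119910e+00  3.27451172e-03 -1.83776924e-03] 0.033269646899652096
or [268, 198, 28, 32, 556] [281.5 211.5]
light [225, 190, 37, 91, 1058] [233.2 229.5]
light [320, 190, 14, 10, 43] [327.3 193.6]
light [331, 190, 34, 91, 1705] [353.  237.2]
light [273, 194, 15, 7, 48] [280.3 196.3]
light [276, 220, 6, 5, 21] [278.7 222. ]
light [271, 231, 36, 32, 840] [289.  247.3]
light [290, 266, 7, 16, 89] [293.1 273.3]
dark [254, 190, 20, 8, 33] [264.5 192.1]
dark [231, 190, 116, 91, 6512] [291.1 239.2]
pin [ 0.61824781 -0.02723359  0.2175    ]
hub [ 0.57803404 -0.03381143  0.156     ]
or [ 0.61975467 -0.02676524  0.183     ]
stripe [ 0.54916869 -0.03748375  0.151     ]
(array([ 0.62106154, -0.02593851,  0.22021113]), np.float64(0.004080286085582777)) (array([ 0.58101216, -0.03230557,  0.15727559]), np.float64(0.005217546405888913))
top [ 0.62020115 -0.02067175  0.2175    ] [ 0.58089346 -0.02598465  0.156     ] scene [ 0.62042877 -0.02300676  0.2175    ] [ 0.58268001 -0.03067292  0.156     ]
```

```bash
python3 - <<'E'
from h import *
s=arm.observe();im=arm.get_image("wrist")
print(s["position"],s["ee_rot"],np.abs(s["dq"]).max())
L=mask(im,(0,0,140),(180,70,255),(265,225,312,285));O=mask(im,(4,120,90),(18,255,255),(225,190,365,285))
def big(m):
    k,l,st,ce=cv2.connectedComponentsWithStats(m);i=1+st[1:,4].argmax();return ce[i],st[i]
hc,hs=big(L);oc,os_=big(O);print(hc,hs,oc,os_)
# pin cap: grey disc between orange and hub
cv2.imwrite("pics/w4.png",cv2.resize(im[185:290,225:365],None,fx=5,fy=5,interpolation=2))
for n,(u,v),z in(("hub",hc,.156),("or",oc,.183)):print(n,wz(u,v,s,z))
E
```

```text
[ 0.6200124  -0.02172637  0.27936359] [ 3.14068987e+00  2.53853859e-04 -1.40137426e-03] 0.02030610238397168
[287.43043995 246.79785969] [270 230  35  33 841] [279.61161525 211.03085299] [266 198  28  31 551]
hub [ 0.57935817 -0.02735163  0.156     ]
or [ 0.62142911 -0.02039537  0.183     ]
```

View pics/w4.png

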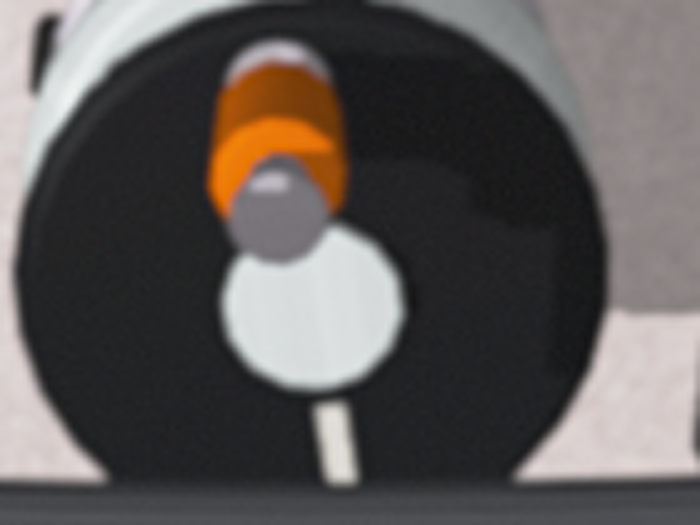

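The pin cap is at about (280.5,227.5) and the hub at (287.5,246). That puts the pin at about (0.620,-0.022) and the axis at about (0.580,-0.027), and the TCP is directly above the grip. Next I descend and check before closing.

Emit:
jog_arm(moves=[{"twist": [0,0,0],"xyz": [0,0,0.5],"grip": -1},{"twist": [0,0,0],"xyz": [0,0,1.0],"grip": -1},{"twist": [0,0,0],"xyz": [0,0,1.5],"grip": -1},{"twist": [0,0,0],"xyz": [0,0,1.75],"grip": -1},{"twist": [0,0,0],"xyz": [0,0,1.75],"grip": -1}])

```text
clock: 2.78
position: [0.6198, -0.0217, 0.1743]
ee_rot: [3.141, -0.001, -0.002]
force: [0.2, 0.4, -0.1]
width: 1.006
```

Emit:
jog_arm(moves=[{"twist": [0,0,0],"xyz": [0,0,0],"grip": 0.4},{"twist": [0,0,0],"xyz": [0,0,0],"grip": 0.7},{"twist": [0,0,0],"xyz": [0,0,0],"grip": 1},{"twist": [0,0,0],"xyz": [0,0,0],"grip": 1},{"twist": [0,0,0],"xyz": [0,0,0],"grip": 1}], force=10)

```text
clock: 3.4
position: [0.6205, -0.0207, 0.1748]
ee_rot: [3.142, 0.0, 0.0]
force: [-0.0, -0.2, 0.3]
width: 0.504
```

Emit:
jog_arm(moves=[{"twist": [0,0,0],"xyz": [0,0,0],"grip": 1},{"twist": [0,0,0],"xyz": [0,0,0],"grip": 1},{"twist": [0,0,0],"xyz": [0,0,0],"grip": 1},{"twist": [0,0,0],"xyz": [0,0,0],"grip": 1}], force=10)

```text
clock: 3.9
position: [0.6204, -0.0207, 0.1747]
ee_rot: [3.142, 0.0, -0.0]
force: [0.3, 0.2, 0.4]
width: 0.215
```

```bash
python3 - <<'E'
from h import *
for i in range(3):
    s=arm.observe();print({k:np.round(s[k],4).tolist() for k in("clock","position","ee_rot","force","ft_torque","width")});im=arm.get_image("scene")
w=arm.get_image("wrist");t=arm.get_image("top")
cv2.imwrite("pics/g1.png",np.hstack([cv2.resize(im[180:270,240:340],(400,360)),cv2.resize(w[185:305,200:360],(400,300)) if 0 else cv2.resize(w[185:320,205:355],(400,360))]))
cv2.imwrite("pics/sc1.png",im)
E
```

```text
{'clock': 3.9, 'position': [0.6204, -0.0207, 0.1747], 'ee_rot': [3.1415, 0.0003, -0.0002], 'force': [0.2653, 0.2381, 0.36], 'ft_torque': [-0.0833, 0.0507, 0.0195], 'width': 0.2155}
{'clock': 3.95, 'position': [0.6205, -0.0208, 0.1747], 'ee_rot': [3.1415, 0.0002, -0.0], 'force': [0.6892, -0.1958, -0.1703], 'ft_torque': [-0.044, 0.0023, 0.0299], 'width': 0.2139}
{'clock': 4.0, 'position': [0.6205, -0.0208, 0.1747], 'ee_rot': [3.1415, 0.0002, -0.0001], 'force': [-0.3557, -0.1717, -0.5756], 'ft_torque': [0.0215, 0.0682, -0.039], 'width': 0.2155}
```

View pics/g1.png

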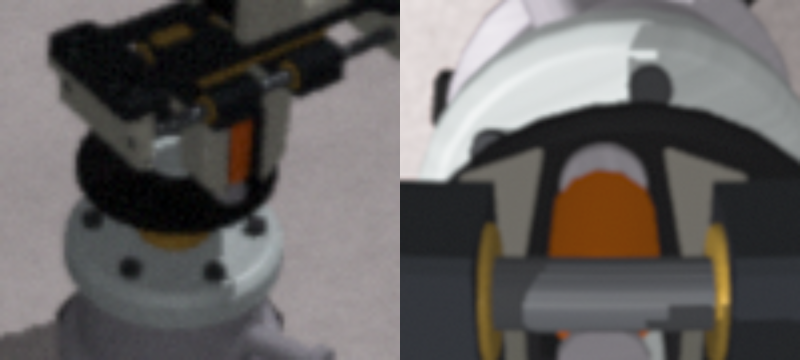

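The grip is held with the opening at 19.8 mm, matching the 20 mm sleeve. Force noise is about 0.5 N, so I'll average readings and also watch the wheel's edge in the scene camera. Next I work out the arc in tool units.

```bash
cat >> h.py <<'E'
C=np.array([.58096,-.02685])
def U(th,c=C): a=np.radians(th);p=c+.04*np.array([np.cos(a),np.sin(a)]);return np.array([p[0]-.6205,-(p[1]+.0208)])/.06
def arc(ths,ref): # ref: commanded xy in units so far from the grasp pose
    for t in ths: print(t,(U(t)-ref).round(2).tolist())
def check(n=6,tag="x"):
    F=[];X=[];E=[]
    for i in range(n):
        s=arm.observe();F.append(s["force"]);X.append(s["position"]);im=arm.get_image("scene")
        g=cv2.cvtColor(im,cv2.COLOR_BGR2GRAY).astype(float)[225:252,274:292].mean(1);E.append(g)
    g=np.mean(E,0);p=np.mean(X,0);d=p[:2]-C
    j=np.argmax(g>60);e=225+j-(g[j]-60)/(g[j]-g[j-1]) if j else None
    print("t",s["clock"],"F",np.mean(F,0).round(2),"p",p.round(4),"r",np.hypot(*d).round(4),"th",np.degrees(np.arctan2(d[1],d[0])).round(1),"w",round(s["width"],3),"edge",e)
    cv2.imwrite(f"pics/k_{tag}.png",im);return g
E
python3 - <<'E'
from h import *
print(check(6,"start").round(0))
arc([16.7,24.7,32.7,40.7,48.7],0);
E
```

```text
t 4.4 F [-0.13 -0.31 -0.14] p [ 0.6205 -0.0207  0.1747] r 0.04 th 8.8 w 0.212 edge 239.23864959254948
[17. 11.  8.  6.  5.  5.  5.  6.  6.  6.  6.  7. 15. 39. 58. 66. 71. 77.
 82. 82. 80. 76. 76. 76. 79. 82. 84.]
16.7 [-0.02, -0.09]
24.7 [-0.05, -0.18]
32.7 [-0.1, -0.26]
40.7 [-0.15, -0.33]
48.7 [-0.22, -0.4]
```

Emit:
jog_arm(moves=[{"twist": [0,0,0],"xyz": [-0.02,-0.09,0],"grip": 1},{"twist": [0,0,0],"xyz": [-0.05,-0.18,0],"grip": 1},{"twist": [0,0,0],"xyz": [-0.1,-0.26,0],"grip": 1},{"twist": [0,0,0],"xyz": [-0.15,-0.33,0],"grip": 1},{"twist": [0,0,0],"xyz": [-0.22,-0.4,0],"grip": 1}], force=20)

```text
clock: 5.08
position: [0.607, 0.0034, 0.1747]
ee_rot: [3.141, 0.0, -0.0]
force: [-0.2, -3.9, 0.7]
width: 0.214
```

```bash
sed -i 's/g>60/g>35/;s/g\[j\]-60/g[j]-35/' h.py; python3 - <<'E'
from h import *
print(check(6,"a").round(0))
for b in (58.7,68.7,78.7,88.7,98.7,108.7,118.7,128.7,138.7,148.7):
    print(b,U(b).round(2))
E
```

```text
t 5.325 F [-2.37 -2.46 -0.03] p [0.6066 0.0037 0.1746] r 0.0399 th 50.0 w 0.216 edge 237.63042723167766
[ 7.  6.  5.  5.  6.  6.  5.  6.  5.  6.  6.  8. 18. 45. 60. 66. 70. 77.
 82. 82. 80. 76. 76. 76. 78. 83. 92.]
58.7 [-0.31 -0.47]
68.7 [-0.42 -0.52]
78.7 [-0.53 -0.55]
88.7 [-0.64 -0.57]
98.7 [-0.76 -0.56]
108.7 [-0.87 -0.53]
118.7 [-0.98 -0.48]
128.7 [-1.08 -0.42]
138.7 [-1.16 -0.34]
148.7 [-1.23 -0.25]
```

The arm moved to 50° with a slight inward radial load of about 3 N. From here I go in 10° steps with a check after each.

Emit:
jog_arm(moves=[{"twist": [0,0,0],"xyz": [-0.04,-0.04,0],"grip": 1},{"twist": [0,0,0],"xyz": [-0.09,-0.07,0],"grip": 1},{"twist": [0,0,0],"xyz": [-0.09,-0.07,0],"grip": 1}])

```text
clock: 5.75
position: [0.6017, 0.0073, 0.1748]
ee_rot: [3.141, 0.0, -0.0]
force: [-1.4, -4.2, 0.2]
width: 0.215
```

```bash
python3 -c "
from h import *
check(5,'b')"
```

```text
t 5.95 F [-1.74 -4.4  -0.15] p [0.6017 0.0073 0.1747] r 0.0399 th 58.7 w 0.212 edge 237.59966358284274
```

Emit:
jog_arm(moves=[{"twist": [0,0,0],"xyz": [-0.05,-0.03,0],"grip": 1},{"twist": [0,0,0],"xyz": [-0.11,-0.05,0],"grip": 1},{"twist": [0,0,0],"xyz": [-0.11,-0.05,0],"grip": 1}])

```text
clock: 6.38
position: [0.5953, 0.0103, 0.1748]
ee_rot: [3.141, 0.0, 0.0]
force: [-1.6, -4.6, 0.7]
width: 0.213
```

```bash
python3 -c "
from h import *
check(5,'c')"
```

```text
t 6.575 F [-1.22 -4.65  0.68] p [0.5953 0.0104 0.1747] r 0.0399 th 68.9 w 0.215 edge 237.5523349436393
```

Emit:
jog_arm(moves=[{"twist": [0,0,0],"xyz": [-0.05,-0.01,0],"grip": 1},{"twist": [0,0,0],"xyz": [-0.11,-0.02,0],"grip": 1},{"twist": [0,0,0],"xyz": [-0.11,-0.02,0],"grip": 1}])

```text
clock: 7.0
position: [0.5882, 0.0122, 0.1747]
ee_rot: [-3.141, -0.001, 0.001]
force: [-0.5, -2.4, 0.2]
width: 0.217
```

```bash
python3 -c "
from h import *
check(5,'d')"
```

```text
t 7.2 F [-1.3  -2.91 -0.24] p [0.5882 0.0122 0.1746] r 0.0397 th 79.5 w 0.217 edge 237.71121076233183
```

Emit:
jog_arm(moves=[{"twist": [0,0,0],"xyz": [-0.05,-0.01,0],"grip": 1},{"twist": [0,0,0],"xyz": [-0.11,-0.01,0],"grip": 1},{"twist": [0,0,0],"xyz": [-0.11,-0.01,0],"grip": 1}])

```text
clock: 7.62
position: [0.582, 0.0126, 0.1749]
ee_rot: [-3.141, -0.001, -0.001]
force: [0.0, -0.3, -1.4]
width: 0.212
```

```bash
python3 -c "
from h import *
check(5,'e')"
```

```text
t 7.825 F [-0.32 -0.57 -0.75] p [0.582  0.0126 0.1748] r 0.0395 th 88.5 w 0.215 edge 239.2146359864202
```

The edge fell 1.5 px and the mean Fz went negative, which suggests the drop. I'll verify by comparing images d and e.

```bash
python3 - <<'E'
from h import *
f=lambda t:cv2.imread(f"pics/k_{t}.png")
for t in "abcde":
    g=cv2.cvtColor(f(t),cv2.COLOR_BGR2GRAY).astype(float)
    print(t,[g[226:250,c:c+4].mean(1)[8:18].round(0).astype(int).tolist() for c in(268,276,284)])
o=np.hstack([cv2.resize(f(t)[195:265,250:325],(390,364),interpolation=cv2.INTER_CUBIC) for t in "ce"]);cv2.imwrite("pics/de.png",o)
E
```

```text
a [[18, 48, 74, 84, 83, 83, 84, 84, 82, 81], [6, 6, 8, 22, 52, 59, 63, 72, 80, 82], [6, 5, 9, 12, 38, 56, 62, 64, 70, 79]]
b [[20, 52, 76, 82, 82, 84, 83, 84, 82, 82], [6, 6, 10, 23, 50, 59, 63, 74, 80, 82], [7, 7, 10, 16, 38, 56, 61, 63, 71, 82]]
c [[20, 50, 75, 83, 85, 82, 84, 84, 82, 84], [6, 7, 8, 24, 50, 59, 62, 74, 80, 82], [11, 10, 6, 14, 38, 56, 62, 64, 69, 79]]
d [[15, 46, 74, 82, 83, 83, 84, 84, 82, 82], [7, 7, 8, 18, 49, 57, 64, 72, 80, 82], [10, 8, 15, 9, 28, 52, 61, 64, 73, 80]]
e [[6, 13, 30, 56, 77, 80, 84, 84, 84, 82], [10, 12, 10, 7, 12, 35, 60, 73, 81, 82], [8, 10, 12, 7, 5, 17, 52, 62, 70, 78]]
```

View pics/de.png

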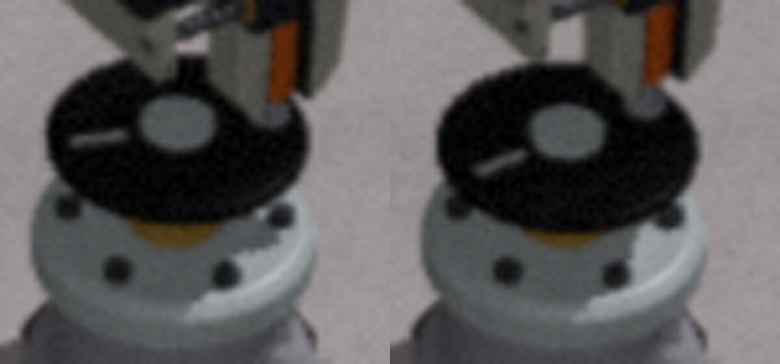

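The drop is plain: the wheel sits 1.6–1.8 px lower, which is 5 mm at this range, with the Fz change as well. It happened between about 80° and 88°. The forces refine the axis to (0.581,-0.0275). Next I plan the full turn forward to about -278°.

```bash
sed -i 's/^C=.*/C=np.array([.581,-.0275])/' h.py; python3 - <<'E'
from h import *
def A(t): a=np.radians(t);p=C+.04*np.array([np.cos(a),np.sin(a)]);return (np.array([p[0]-.582,-(p[1]-.0126)])/.06).round(2)
ref=A(88.6);print(ref);ref=np.zeros(2)
for k in range(6):
    th=[88.6-60*k-12*i for i in range(1,6)]
    print(round(th[-1],1),[(A(t)-ref).round(2).tolist() for t in th]);ref=A(th[-1])
print(-278,(A(-275)-ref).round(2),(A(-278)-ref).round(2))
E
```

```text
[-0.  0.]
28.6 [[0.14, 0.02], [0.27, 0.07], [0.39, 0.14], [0.49, 0.23], [0.57, 0.35]]
-31.4 [[0.05, 0.13], [0.08, 0.26], [0.07, 0.4], [0.04, 0.54], [-0.02, 0.67]]
-91.4 [[-0.08, 0.11], [-0.19, 0.2], [-0.31, 0.26], [-0.44, 0.3], [-0.58, 0.31]]
-151.4 [[-0.14, -0.01], [-0.27, -0.06], [-0.39, -0.13], [-0.49, -0.23], [-0.57, -0.34]]
-211.4 [[-0.06, -0.13], [-0.08, -0.27], [-0.08, -0.41], [-0.05, -0.54], [0.01, -0.67]]
-271.4 [[0.09, -0.11], [0.19, -0.2], [0.32, -0.27], [0.45, -0.31], [0.59, -0.32]]
-278 [0.04 0.  ] [0.08 0.01]
```

Emit:
jog_arm(moves=[{"twist": [0,0,0],"xyz": [0.14,0.02,0],"grip": 1},{"twist": [0,0,0],"xyz": [0.27,0.07,0],"grip": 1},{"twist": [0,0,0],"xyz": [0.39,0.14,0],"grip": 1},{"twist": [0,0,0],"xyz": [0.49,0.23,0],"grip": 1},{"twist": [0,0,0],"xyz": [0.57,0.35,0],"grip": 1}])

```text
clock: 8.5
position: [0.6167, -0.0091, 0.1746]
ee_rot: [-3.142, -0.0, 0.0]
force: [-1.7, 1.1, -1.9]
width: 0.209
```

```bash
python3 -c "
from h import *
check(5,'f')"
```

```text
t 8.7 F [ 0.09 -0.65 -1.52] p [ 0.617  -0.01    0.1747] r 0.04 th 26.0 w 0.216 edge 239.43790380473797
```

Emit:
jog_arm(moves=[{"twist": [0,0,0],"xyz": [0.05,0.13,0],"grip": 1},{"twist": [0,0,0],"xyz": [0.08,0.26,0],"grip": 1},{"twist": [0,0,0],"xyz": [0.07,0.4,0],"grip": 1},{"twist": [0,0,0],"xyz": [0.04,0.54,0],"grip": 1},{"twist": [0,0,0],"xyz": [-0.02,0.67,0],"grip": 1}])

```text
clock: 9.38
position: [0.6146, -0.0494, 0.1746]
ee_rot: [-3.141, -0.0, 0.001]
force: [-2.7, 3.9, -1.7]
width: 0.217
```

```bash
python3 -c "
from h import *
check(5,'g')"
```

```text
t 9.575 F [-2.64  1.09 -1.23] p [ 0.6142 -0.05    0.1745] r 0.0401 th -34.1 w 0.213 edge None
```

Emit:
jog_arm(moves=[{"twist": [0,0,0],"xyz": [-0.08,0.11,0],"grip": 1},{"twist": [0,0,0],"xyz": [-0.19,0.2,0],"grip": 1},{"twist": [0,0,0],"xyz": [-0.31,0.26,0],"grip": 1},{"twist": [0,0,0],"xyz": [-0.44,0.3,0],"grip": 1},{"twist": [0,0,0],"xyz": [-0.58,0.31,0],"grip": 1}])

```text
clock: 10.25
position: [0.5801, -0.0676, 0.175]
ee_rot: [-3.142, -0.0, -0.002]
force: [1.5, 3.8, -2.2]
width: 0.218
```

```bash
python3 -c "
from h import *
check(5,'h')"
```

```text
t 10.45 F [-0.76  3.36 -2.08] p [ 0.5795 -0.0675  0.1748] r 0.0401 th -92.1 w 0.212 edge None
```

Emit:
jog_arm(moves=[{"twist": [0,0,0],"xyz": [-0.14,-0.01,0],"grip": 1},{"twist": [0,0,0],"xyz": [-0.27,-0.06,0],"grip": 1},{"twist": [0,0,0],"xyz": [-0.39,-0.13,0],"grip": 1},{"twist": [0,0,0],"xyz": [-0.49,-0.23,0],"grip": 1},{"twist": [0,0,0],"xyz": [-0.57,-0.34,0],"grip": 1}])

```text
clock: 11.12
position: [0.5459, -0.0472, 0.1749]
ee_rot: [3.141, -0.0, 0.001]
force: [5.4, 0.4, -2.3]
width: 0.216
```

```bash
python3 -c "
from h import *
check(5,'i')"
```

```text
t 11.325 F [ 2.84  1.86 -1.76] p [ 0.5457 -0.0465  0.1748] r 0.0401 th -151.8 w 0.21 edge None
```

Emit:
jog_arm(moves=[{"twist": [0,0,0],"xyz": [-0.06,-0.13,0],"grip": 1},{"twist": [0,0,0],"xyz": [-0.08,-0.27,0],"grip": 1},{"twist": [0,0,0],"xyz": [-0.08,-0.41,0],"grip": 1},{"twist": [0,0,0],"xyz": [-0.05,-0.54,0],"grip": 1},{"twist": [0,0,0],"xyz": [0.01,-0.67,0],"grip": 1}])

```text
clock: 12.0
position: [0.5465, -0.0067, 0.1746]
ee_rot: [3.141, 0.0, -0.001]
force: [1.2, -3.3, -2.1]
width: 0.213
```

```bash
python3 -c "
from h import *
check(5,'j')"
```

```text
t 12.2 F [ 2.78 -0.88 -1.67] p [ 0.547  -0.006   0.1747] r 0.0402 th 147.8 w 0.213 edge None
```

Emit:
jog_arm(moves=[{"twist": [0,0,0],"xyz": [0.09,-0.11,0],"grip": 1},{"twist": [0,0,0],"xyz": [0.19,-0.2,0],"grip": 1},{"twist": [0,0,0],"xyz": [0.32,-0.27,0],"grip": 1},{"twist": [0,0,0],"xyz": [0.45,-0.31,0],"grip": 1},{"twist": [0,0,0],"xyz": [0.59,-0.32,0],"grip": 1}])

```text
clock: 12.88
position: [0.5824, 0.0127, 0.1746]
ee_rot: [-3.141, -0.001, 0.001]
force: [-1.6, -1.8, -1.6]
width: 0.214
```

```bash
python3 -c "
from h import *
check(6,'k')"
```

```text
t 13.125 F [ 0.89 -0.61 -1.85] p [0.5829 0.0125 0.1747] r 0.0401 th 87.2 w 0.213 edge None
```

Emit:
jog_arm(moves=[{"twist": [0,0,0],"xyz": [0.03,0,0],"grip": 1},{"twist": [0,0,0],"xyz": [0.05,0,0],"grip": 1},{"twist": [0,0,0],"xyz": [0.05,0,0],"grip": 1},{"twist": [0,0,0],"xyz": [0.05,0,0],"grip": 1},{"twist": [0,0,0],"xyz": [0.05,0,0],"grip": 1}])

```text
clock: 13.8
position: [0.585, 0.0123, 0.1747]
ee_rot: [3.142, 0.0, -0.0]
force: [-1.3, 0.7, -2.9]
width: 0.214
```

```bash
python3 - <<'E'
from h import *
check(6,'l')
s=arm.observe();print(np.abs(s["dq"]).max())
f=lambda t:cv2.imread(f"pics/k_{t}.png")
def crop(t): return cv2.cvtColor(f(t),cv2.COLOR_BGR2GRAY)[212:240,256:310].astype(np.float32)
for t in "cdekl":
    g=cv2.cvtColor(f(t),cv2.COLOR_BGR2GRAY).astype(float)
    print(t,[g[234:246,c:c+4].mean(1).round(0).astype(int).tolist() for c in(268,276,284)])
cv2.imwrite("pics/el.png",np.hstack([cv2.resize(f(t)[195:265,250:325],(390,364),interpolation=cv2.INTER_CUBIC) for t in "el"]))
E
```

```text
t 14.05 F [-0.66  0.44 -2.51] p [0.585  0.0123 0.1747] r 0.04 th 84.2 w 0.211 edge None
0.0014570389079032844
c [[20, 50, 75, 83, 85, 82, 84, 84, 82, 84, 74, 60], [6, 7, 8, 24, 50, 59, 62, 74, 80, 82, 84, 84], [11, 10, 6, 14, 38, 56, 62, 64, 69, 79, 82, 82]]
d [[15, 46, 74, 82, 83, 83, 84, 84, 82, 82, 73, 57], [7, 7, 8, 18, 49, 57, 64, 72, 80, 82, 83, 82], [10, 8, 15, 9, 28, 52, 61, 64, 73, 80, 82, 83]]
e [[6, 13, 30, 56, 77, 80, 84, 84, 84, 82, 75, 59], [10, 12, 10, 7, 12, 35, 60, 73, 81, 82, 82, 81], [8, 10, 12, 7, 5, 17, 52, 62, 70, 78, 82, 82]]
k [[4, 2, 4, 12, 38, 66, 80, 83, 83, 80, 74, 58], [8, 10, 9, 8, 11, 5, 18, 56, 78, 81, 81, 82], [10, 8, 10, 12, 9, 11, 9, 25, 63, 80, 82, 81]]
l [[5, 2, 6, 15, 36, 66, 79, 83, 83, 80, 75, 58], [9, 6, 10, 11, 10, 8, 17, 58, 78, 82, 81, 83], [11, 12, 10, 11, 5, 8, 6, 23, 64, 79, 82, 83]]
```

View pics/el.png

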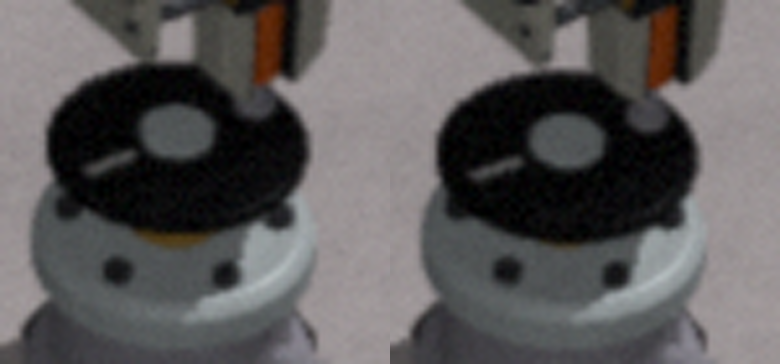

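The wheel has gone down a further 1.9 px, about 5 mm, since the drop. The grip is held and everything is still at 84° - 360°, which lies inside the drop interval of 80–88° less one turn. Handing in.

```bash
python3 -c "
from cell import arm
print(arm.sign_off())"
```

```text
the job is handed in; nothing more can be done
None
```

The lid screw is started and not run down, and I handed the job in at about 14 s of the 54 s. I turned it backward about 0.2 turn until it dropped off the thread start, then forward one full turn. The fingers are still closed on the orange grip and the screw is standing still.

**The drop:** it came between about 80° and 88° of grip angle. The wheel fell about 1.6–1.8 px in the scene camera, roughly 5 mm, and the vertical force on the tool went from about 0 to −0.75 N.

**After the full turn:**
- **Angle:** the grip stood at 84° − 360°, so one turn from the drop to within about ±4°.
- **Height:** the wheel was about 1.9 px lower again, roughly 5 mm.
- **Force and grip:** the vertical force averaged −2.5 N, which fits the grip spring about 9–10 mm off centre. The opening was about 19.5 mm on the 20 mm grip.
- **Stillness:** joint speeds were near zero.

**Checks that disagreed or failed:**
- **Axis position:** the three camera views differed by 2–5 mm, so I refined the screw's axis from side forces during the backward turn. The side forces I read were at most about 5.5 N.
- **Edge reading:** my automatic wheel-edge reading gave nothing for most of the forward turn, so I compared image rows directly for the final height.
- **Bystanders:** I did not take a final picture to check them. The arm passed above them and recorded no contact force.

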